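# Lock the scrubber tubes and hold the leaf-chamber lid open

## Task

Get the leaf chamber ready for a colleague who is about to lay in a leaf: with the lid still shut, swing the rack's orange keeper bar across the front of the two scrubber tubes until it snaps home in its catch. Then take the chamber's white lid by its steel bar, raise it to 50 degrees from level and keep it there: it falls shut if let go, so finish while still holding it, steady, with nothing else propping it. Leave the tubes standing in their rack and do not disturb the amber bottle, the jar or the glass dish.

Things in the scene. Friction and masses are not known exactly. Their poses are not given: they have to be found in the camera images.
- console: Leaf-chamber console, fixed: teal open-topped box 180 x 220 mm on a black foot 200 x 240 mm, 112 mm high, closed by the white lid. Origin: centre of its underside on the bench; its own -x side is the front (bar side), y runs along the hinge, z up. Rack and console may swap sides, left or right; each is turned by up to 0.35 rad.
- lid (a joint): Angle of the lid in rad: 0 shut (level), positive as its front edge rises; stop at 1.35. 50 degrees is 0.873. Gravity and a light spring always pull it shut: about 2 to 3 N at the bar. White frame 184 mm (from the hinge to the front edge) x 220 mm, 12 mm thick, with a glass pane; top face 124 mm above the bench when shut.
- lid_hinge (a point): Point on the lid's hinge line, which runs along the console's y: 94 mm behind (console +x of) the console's centre, 116 mm above the bench. The z axis is up, x and y are those of the console.
- lid_bar (a point): Middle of the lid's steel lifting bar: round, 12 mm thick, along the console's y, 112 mm free between its two side arms, 39 mm free gap behind it to the lid's edge and console. 229 mm from the hinge line, 118 mm above the bench when shut. At 50 degrees it is 175 mm higher and 146 mm ahead of the hinge line. Being round, it can turn between fingers that keep pointing down.
- rack: Scrubber-tube rack, fixed: grey base 95 x 165 x 12 mm, with two aluminium stalls open to the front, walls up to 57 mm. Origin: centre of its underside on the bench; its own -x side is the open front, y runs along the row of tubes, z up.
- keeper (a joint): Angle of the orange keeper bar in rad about its upright pivot: 0 shut, lying along the rack's -y from the pivot across the front of the tubes; grows as its free end swings out to the rack's -x (1.57 points straight out); starts at 0.7 to 1.25. Light friction keeps it where left; from 0.10 to 0.05 a sprung ball resists (3 to 4 N at the free end), past it the bar is held home (below 0.03).
- keeper_pivot (a point): On the keeper bar's pivot axis, at the mid height of the bar: 90 mm above the bench, at the rack's (-31, +68) mm. Axes as the rack's. The post below it is 14 mm thick, its cap 20 mm.
- keeper_tip (a point): Free end of the orange bar at mid height, 145 mm from the pivot axis; its y axis points to the pivot. The bar is 8 mm thick, 16 mm high (82 to 98 mm above the bench), free below but for the catch post when shut (132 mm from the pivot, 18 mm thick, up to 80 mm high; stop tab behind the bar up to 97 mm). Shut, it clears the tubes by 7 mm.
- tube_a: Loose scrubber tube, white with a violet band and black cap, 38 mm in diameter, 120 mm high, 0.12 kg, standing in the rack stall nearer the pivot; its top is 132 mm above the bench. Origin: centre of its underside.
- tube_b: Loose scrubber tube, the same but with a beige band, in the stall nearer the catch. Origin: centre of its underside.
- bottle: Bystander: amber bottle, 54 mm in diameter, 120 mm high, standing at the left or right side of the work. Origin: centre of its underside.
- jar: Bystander: white jar with a blue cap, 60 mm in diameter, 75 mm high, standing at the left or right side of the work. Origin: centre of its underside.
- dish: Bystander: glass dish with green leaf pieces, 80 mm in diameter, 14 mm high, at the left or right side of the work. Origin: centre of its underside.
Things that resemble listed ones, but are neither listed nor needed, are in the scene too. Several things have the shape of the rack; the one meant has the colours described above.

How it is judged:
By the outcome, as a careful person would: the job done as asked, in the order asked, and still so for the second after the job is handed in, while the arm keeps its last pose, push and grip.
It also fails if it takes over 51 s, if anything falls off the work surface, if the arm or the gripper's body presses on something with over 40 N, if the wrist force passes 120 N, or if a joint passes its speed limit or range.

## Robot

A 6-joint arm with a two-finger parallel gripper is mounted at the origin on the work surface. World frame = base frame: x ahead of the robot, y to its left, z up, the work surface at z = 0. Lengths are in m, angles in rad, forces in N, time in s.
With the tool pointing down it reaches from about 0.35 to 0.925 m from the base axis. Payload 6.4 kg.
Tool frame: the origin (TCP) lies between the finger pads; the fingertips stand 8 mm ahead of it and the grasp point (between the pads) lies 11 mm behind it (bot.tip_reach is the distance from the TCP to the fingertips, in m); z points along the fingers, y is the line along which they close (so a half turn about z gives the same grasp; the last joint's range is limited). The gripper opens to 85 mm and grips with 20 to 120 N. Pads are 22 mm wide; open, the fingers measure 114 mm over their backs; the gripper's body (76 mm by 85 mm) begins 54 mm behind the grasp point. The pads swing forward as they close: fully open they stand 13 mm farther back than shut.
Start: joints at [1.028, 0.245, 1.558, -0, 1.339, -0.174], TCP at [0.234, 0.606, 0.239] pointing down, gripper open.
Joint ranges: [-3.13, 3.13], [-1.02, 2.26], [0.13, 2.54], [-0.95, 4.09], [0.21, 2.88], [-2.74, 2.74]. Speed limits (rad/s): [2.57, 2.57, 3.14, 3.14, 3.14, 3.14].

## Interface

Orientations are given as a 3x3 rotation matrix whose columns are the frame's x, y, z axes.
In Python, from cell import bot, imaging, close_job gives the robot as it stands.
- The arm moves only by the tool step_arm, never from a script. Its argument "series" is text: rows parted by semicolons, each of 7 numbers parted by spaces: the shift along the world's x, y, z each as a share of 0.1 m, from -1 to 1, then the turn, a rotation vector about the world's x, y, z each as a share of 120 degrees, from -1 to 1, then the finger opening in mm, from 0 to 85.4. In form: x y z wx wy wz hand; .... A call has 1 to 20 rows; each row is the pose to reach, as a shift and turn from the pose commanded when the call began; what a row does not reach only later rows make up. A row lasts 1/12 s, in which the tool goes at most 41.7 mm and 7.16 degrees, less where a joint would pass 70% of its speed; a pose out of reach is approached as far as the arm can. A call with a number of a shift or a turn outside -1 to 1 is refused whole. A call with a gripper value outside its range is refused whole. The fingers move at their own pace and stop on an object; the grip force is fixed at half the most. Time passes only in rows, so rows that repeat a pose let the fingers close. It gives the time, the measured TCP pose, the force, the opening and the grip force at its end, in the units of the state.
- bot.get_obs(): the state, without advancing time (a new reading comes with each control period).
- imaging.capture(name): name is "scene" or "top" or "wrist"; returns a dict with "color" (384x512x3 uint8, blue, green, red), "K" (3x3 intrinsics, pixels), "world_from_camera" (4x4, takes a point from camera to world coordinates). Camera axes: x right, y up, looking along -z (the intrinsics and any distortion apply to the point x, -y, -z); pixel columns grow to the right and rows downward; lengths in m; the calibration is good to about 2 mm. A picture is of the moment at which its call begins. There is no depth.
- close_job(): hands the job in; it is judged then, once.
The state is a dict: "clock": time; "qpos": joint angles; "dq": joint speeds; "joint_torque": joint torques, N m; "tool_pos": TCP position; "tcp_rot": TCP orientation; "contact_force": force on the tool from outside, world axes, zero at the start; "moment": the same for the moment, N m; "gripper_width": opening from 0.0 (shut) to 1.0 (fully open); "grasp_force": force on a finger pad.
Only numpy, scipy, OpenCV 4.12 (cv2) and the standard library are available. Lean on these libraries where they do the work, as an engineer would, in place of code of your own. Each camera call takes 0.05 s, during which the arm holds its last target. There are 200 camera calls.

## Working session

There is one attempt and no reset: what is moved stays moved. The work goes in short steps, Python scripts to look and compute and a tool call to move; the robot and the scene stay as the last step left them, time stands still between calls to the robot, and variables do not carry over. Pictures are saved under pics/ and viewed, at most 10 in all, crops included, and the job is handed in when it is done.

Besides the shell and the picture viewer there is one more tool, called as a command line: name --argument value ..., lists and objects as JSON in quotes. step_arm: Moves the arm, as the interface text tells. Shift numbers are shares of 0.1 m and turn numbers shares of 120 degrees, none past 1 either way. Its arguments: {"type":"object","properties":{"series":{"type":"string"}},"required":["series"]}

```bash
mkdir -p pics; ls; python3 - <<'E'
from cell import bot, imaging
import cv2,numpy as np,pickle
d={}
for n in ["scene","top","wrist"]:
    c=imaging.capture(n); d[n]=c; cv2.imwrite(f"pics/{n}0.png",c["color"]); print(n,c["K"].tolist(),np.round(c["world_from_camera"],3).tolist(),[k for k in c])
pickle.dump(d,open("d0.pkl","wb"))
o=bot.get_obs();print(o["clock"],o["tool_pos"],o["tcp_rot"],o["gripper_width"],bot.tip_reach)
E
```

```text
pics
scene [[375.6852090488555, 0.0, 247.94348557718473], [0.0, 375.6852090488555, 187.159909246811], [0.0, 0.0, 1.0]] [[-0.132, -0.679, 0.722, 1.258], [0.991, -0.076, 0.109, 0.119], [-0.019, 0.73, 0.683, 0.756], [0.0, 0.0, 0.0, 1.0]] ['color', 'K', 'world_from_camera']
top [[421.5026194416456, 0.0, 254.48039928088363], [0.0, 421.5026194416456, 189.98523968573085], [0.0, 0.0, 1.0]] [[0.03, 0.997, -0.066, 0.476], [-0.999, 0.031, 0.015, 0.007], [0.017, 0.066, 0.998, 1.406], [0.0, 0.0, 0.0, 1.0]] ['color', 'K', 'world_from_camera']
wrist [[285.5434278095161, 0.0, 258.3248363951701], [0.0, 285.5434278095161, 194.31515794810616], [0.0, 0.0, 1.0]] [[0.36, -0.899, -0.249, 0.172], [0.933, 0.347, 0.098, 0.63], [-0.002, -0.268, 0.963, 0.373], [0.0, 0.0, 0.0, 1.0]] ['color', 'K', 'world_from_camera']
0.15 [0.23410101 0.60592599 0.23842787] [[-9.32752296e-01  3.60517016e-01 -7.97000183e-04]
 [ 3.60517786e-01  9.32751469e-01 -1.27401903e-03]
 [ 2.84097551e-04 -1.47567692e-03 -9.99998871e-01]] 0.9988706201308435 0.008
```

View pics/top0.png

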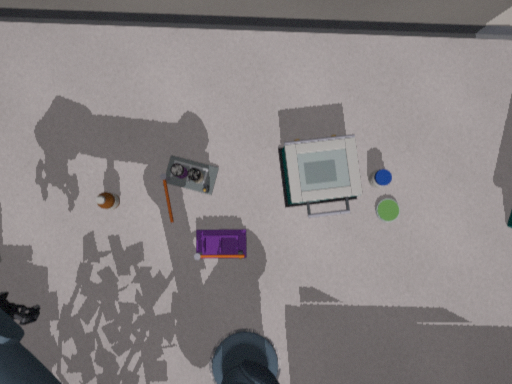

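View pics/scene0.png

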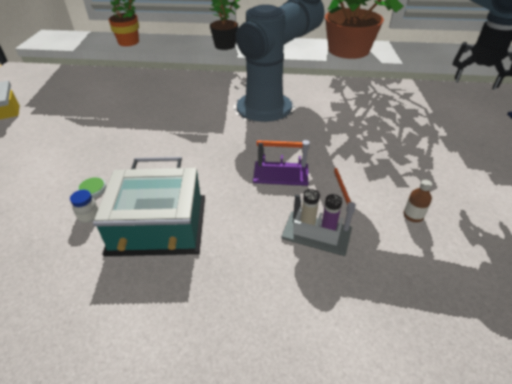

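Top view: the grey rack with the two capped tubes is at about (190,175), with its orange bar running from (166,181) to (171,222). A purple, empty rack of the same shape sits at (220,243). The grey one has aluminium stalls, violet and beige tubes and an open keeper, so it is the one described. The console is at (320,172), with its bar at (328,208). I'll confirm in an enlarged crop and measure.

```bash
cat > h.py <<'E'
import numpy as np,cv2
def ray(c,p):
    K=c["K"];T=np.array(c["world_from_camera"])
    d=np.array([(p[0]-K[0][2])/K[0][0],-(p[1]-K[1][2])/K[1][1],-1.])
    d=T[:3,:3]@d; return T[:3,3],d/np.linalg.norm(d)
def onz(c,p,z):
    o,d=ray(c,p); return o+d*(z-o[2])/d[2]
def tri(*cp):
    A=np.zeros((3,3));b=np.zeros(3)
    for c,p in cp:
        o,d=ray(c,p);M=np.eye(3)-np.outer(d,d);A+=M;b+=M@o
    x=np.linalg.solve(A,b)
    return x,max(np.linalg.norm((np.eye(3)-np.outer(ray(c,p)[1],ray(c,p)[1]))@(x-ray(c,p)[0])) for c,p in cp)
def proj(c,X):
    T=np.linalg.inv(np.array(c["world_from_camera"]));q=T[:3,:3]@X+T[:3,3]
    K=c["K"];return np.array([K[0][0]*q[0]/-q[2]+K[0][2],-K[1][1]*q[1]/-q[2]+K[1][2]])
def orange(im):
    h=cv2.cvtColor(im,cv2.COLOR_BGR2HSV)
    return cv2.inRange(h,(3,170,110),(14,255,255))
E
python3 - <<'E'
from h import *
import pickle
d=pickle.load(open("d0.pkl","rb"))
for n in ["top","scene"]:
    m=orange(d[n]["color"]);k,l,s,ce=cv2.connectedComponentsWithStats(m)
    for i in range(1,k):
        if s[i,4]>25:
            y,x=np.where(l==i);pts=np.c_[x,y].astype(np.float32)
            r=cv2.minAreaRect(pts);print(n,s[i].tolist(),np.round(cv2.boxPoints(r),1).tolist())
a=d["top"]["color"][130:250,150:270];b=d["top"]["color"][120:230,270:400]
c=d["scene"]["color"][130:260,240:370];e=d["scene"]["color"][145:265,60:215]
f=lambda i:cv2.resize(i,(400,300),interpolation=cv2.INTER_CUBIC)
cv2.imwrite("pics/crops.png",np.vstack([np.hstack([f(a),f(b)]),np.hstack([f(c),f(e)])]))
E
```

```text
top [163, 180, 10, 42, 78] [[162.89999389648438, 180.1999969482422], [164.6999969482422, 179.89999389648438], [172.10000610351562, 220.8000030517578], [170.3000030517578, 221.10000610351562]]
top [101, 203, 9, 5, 27] [[101.0, 203.0], [109.0, 203.0], [109.0, 207.0], [101.0, 207.0]]
top [201, 255, 43, 3, 82] [[201.0, 255.0], [243.0, 255.0], [243.0, 257.0], [201.0, 257.0]]
scene [118, 34, 12, 11, 83] [[118.0, 34.0], [126.69999694824219, 32.29999923706055], [129.0, 44.0], [120.30000305175781, 45.70000076293945]]
scene [263, 142, 38, 4, 117] [[263.0, 142.0], [300.0, 142.0], [300.0, 145.0], [263.0, 145.0]]
```

View pics/crops.png

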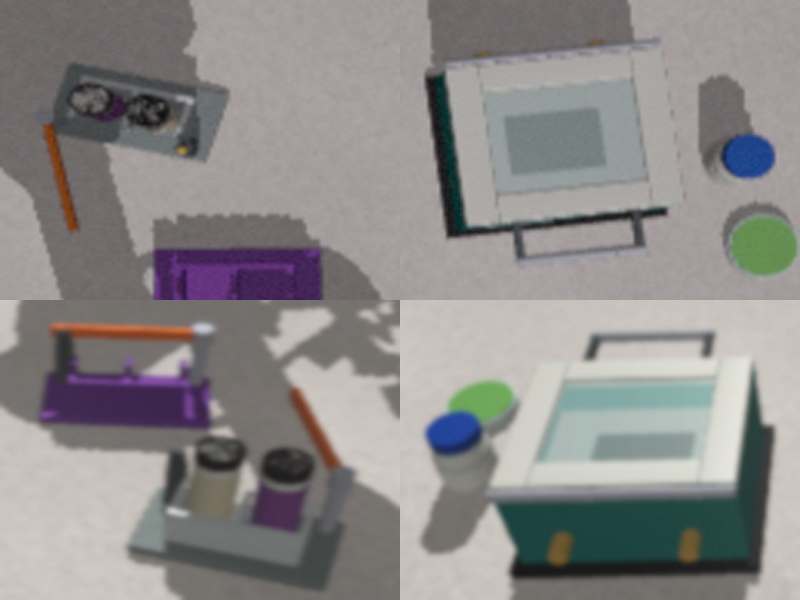

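The crop confirms it: the grey rack has the violet tube near the pivot, the beige tube near the catch (dark post at top (205,187)), and its keeper open. The purple one is a decoy. The lid bar ends are at top (309,215) and (349,211), scene (181,159) and (134,160).

```bash
python3 - <<'E'
from h import *
import pickle
d=pickle.load(open("d0.pkl","rb"));t=d["top"];s=d["scene"]
P={"tip":((171.6,221.6),(335.9,170.3)),"piv":((163.8,176.8),(351.1,205.8)),"barL":((308.7,215.3),(181.3,159)),"barR":((349.3,210.9),(134.4,159.8)),"tubeA":((180,170.2),(333,203)),"tubeB":((195.5,174),(312,195)),
"hingeL":((284.6+1.5,143),(211,222.5)),"lidFL":((292.4,203),(200,168)),"lidFR":((358,195),(120,171))}
for n,(a,b) in P.items():
    x,e=tri((t,a),(s,b));print(n,np.round(x,4),round(e,4))
tp=onz(t,P["tip"][0],.09);pv=onz(t,P["piv"][0],.1)
print("tip",tp,"piv",pv,np.linalg.norm((tp-pv)[:2]))
l=onz(t,P["barL"][0],.118);r=onz(t,P["barR"][0],.118);print("bar",l,r,(l+r)/2,np.linalg.norm(l-r))
for n,p,z in [("A",P["tubeA"][0],.132),("B",P["tubeB"][0],.132),("catch",(205.5,189.5),.09),("decoyL",(201,256),.09),("decoyR",(243,256),.09),("jar",(383,177),.075),("bottle",(106,201),.12),("dish",(387.5,209.5),.014)]: print(n,onz(t,p,z).round(3))
E
```

```text
tip [0.4566 0.2416 0.0856] 0.0001
piv [0.5952 0.2713 0.0925] 0.0007
barL [ 0.4883 -0.1806  0.1135] 0.001
barR [ 0.5059 -0.3066  0.1137] 0.0004
tubeA [0.6149 0.221  0.1162] 0.0037
tubeB [0.6035 0.1712 0.1263] 0.0031
hingeL [ 0.7055 -0.0799  0.1109] 0.0273
lidFL [ 0.5234 -0.1247  0.1161] 0.0057
lidFR [ 0.555  -0.331   0.1131] 0.0017
tip [0.45663172 0.24088902 0.09      ] piv [0.59445407 0.26907571 0.1       ] 0.14067512270468968
bar [ 0.48850798 -0.18087061  0.118     ] [ 0.50566093 -0.30522398  0.118     ] [ 0.49708445 -0.24304729  0.118     ] 0.12553081130626553
A [0.613 0.215 0.132]
B [0.603 0.167 0.132]
catch [0.56 0.14 0.09]
decoyL [0.353 0.146 0.09 ]
decoyR [0.357 0.016 0.09 ]
jar [ 0.618 -0.422  0.075]
bottle [0.514 0.437 0.12 ]
dish [ 0.517 -0.458  0.014]
```

step_arm --series "1 -1 0 0 0 -0.16 0;1 -1 0 0 0 -0.16 0;1 -1 0 0 0 -0.16 0;1 -1 0 0 0 -0.16 0"

```text
clock: 0.48
tool_pos: [0.3369, 0.5033, 0.2389]
tcp_rot: [[-0.759, 0.652, 0.0], [0.652, 0.759, -0.002], [-0.001, -0.001, -1.0]]
contact_force: [0.3, 0.1, -1.0]
gripper_width: 0.456
grasp_force: 0.0
```

step_arm --series "1 -1 0 0 0 -0.16 0;1 -1 0 0 0 -0.16 0;1 -1 0 0 0 -0.16 0;1 -1 0 0 0 -0.16 0"

```text
clock: 0.82
tool_pos: [0.4371, 0.403, 0.2391]
tcp_rot: [[-0.501, 0.865, 0.001], [0.865, 0.501, -0.001], [-0.001, -0.0, -1.0]]
contact_force: [-0.8, 0.0, 0.7]
gripper_width: -0.001
grasp_force: 0.0
```

step_arm --series "0.56 -1 0 0 0 -0.155 0;0.56 -1 0 0 0 -0.155 0;0.56 -1 0 0 0 -0.155 0;0.56 -1 0 0 0 -0.155 0;0.56 -1 0 0 0 -0.155 0;0.56 -1 0 0 0 -0.155 0"

```text
clock: 1.32
tool_pos: [0.49, 0.3065, 0.239]
tcp_rot: [[-0.206, 0.979, -0.001], [0.979, 0.206, 0.0], [0.0, -0.001, -1.0]]
contact_force: [0.3, -0.0, 0.5]
gripper_width: 0.003
grasp_force: 0.0
```

```bash
python3 - <<'E'
from cell import bot, imaging
from h import *
import pickle
w=imaging.capture("wrist");pickle.dump(w,open("w1.pkl","wb"));cv2.imwrite("pics/w1.png",w["color"])
o=bot.get_obs();print(o["clock"],o["tool_pos"],o["tcp_rot"][:,1],o["contact_force"],np.round(o["qpos"],2))
for n,X in [("tip",(.457,.241,.09)),("piv",(.595,.270,.1)),("catch",(.56,.14,.09))]: print(n,proj(w,np.array(X)))
E
```

```text
1.3667 [0.48979291 0.30693786 0.23907994] [ 9.78355430e-01  2.06930897e-01 -5.06369143e-04] [ 0.25346712  0.75531713 -0.42353486] [0.36 0.08 1.75 0.   1.32 0.16]
tip [214.24716578 235.29019363]
piv [348.48119742 239.20058612]
catch [285.89198255 328.96486565]
```

View pics/w1.png

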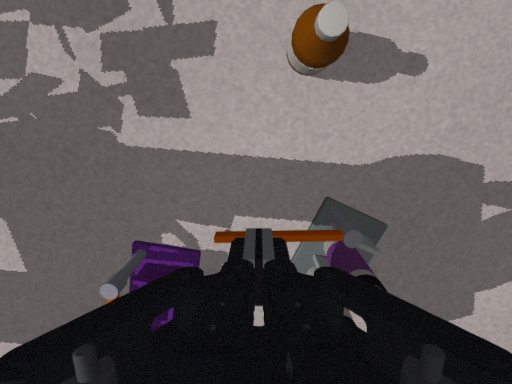

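The wrist view shows the bar from (215,237) to the cap at (352,239), matching the predicted (214,235) and (348,239). The rack base corners are at (327,199) and (386,231). Next I refine the rack yaw and compute the sweep waypoints.

```bash
python3 - <<'E'
from h import *
import pickle
w=pickle.load(open("w1.pkl","rb"));t=pickle.load(open("d0.pkl","rb"))["top"]
a,b=onz(w,(327,199),.012),onz(w,(386,231),.012);print(a,b,np.linalg.norm(b-a),np.arctan2(*(b-a)[1::-1]))
c=[onz(t,p,.012) for p in [(171,156),(218.4,166),(211.5,193.5),(166,180)]]
for i in range(4):
    v=c[(i+1)%4]-c[i];print(np.linalg.norm(v),np.arctan2(v[1],v[0]))
print("tip z by top+wrist",tri((t,(171.6,221.6)),(w,(215,237))), "piv",tri((t,(163.8,176.8)),(w,(351,238))))
psi=-.20;pv=np.array([.597,.270]);rx=np.array([np.cos(psi),np.sin(psi)]);ry=np.array([-rx[1],rx[0]])
for th in [1.15,1,.8,.6,.4,.2,.1,.05,0,-.05]:
    u=-np.cos(th)*ry-np.sin(th)*rx; n=np.sin(th)*ry-np.cos(th)*rx   # outward
    p=pv+.1*u+.015*n; print(th,p.round(3),"toolY",np.degrees(np.arctan2(-u[1],-u[0])).round(1))
E
```

```text
[0.58844139 0.28660137 0.012     ] [0.67938156 0.25926667 0.012     ] 0.09495947096513248 -0.29198786014738953
0.16081883917179965 -1.748369459707662
0.09419301485031654 2.9324284830671856
0.1570168732350469 1.3124953632133618
0.08149513573059078 -0.16115219893536598
tip z by top+wrist (array([0.45747482, 0.24038991, 0.0924027 ]), np.float64(0.0008112231197140431)) piv (array([0.59618422, 0.27041616, 0.09837434]), np.float64(0.0018480903897255094))
1.15 [0.496 0.263] toolY 12.7
1 [0.498 0.248] toolY 21.2
0.8 [0.505 0.229] toolY 32.7
0.6 [0.515 0.211] toolY 44.2
0.4 [0.528 0.196] toolY 55.6
0.2 [0.544 0.184] toolY 67.1
0.1 [0.553 0.179] toolY 72.8
0.05 [0.558 0.177] toolY 75.7
0 [0.562 0.175] toolY 78.5
-0.05 [0.567 0.173] toolY 81.4
```

step_arm --series "0.05 -0.06 -0.4 0 0 0 0;0.05 -0.06 -0.8 0 0 0 0;0.05 -0.06 -1 0 0 0 0;0.05 -0.06 -1 0 0 0 0"

```text
clock: 1.7
tool_pos: [0.4908, 0.3, 0.1333]
tcp_rot: [[-0.208, 0.978, -0.011], [0.978, 0.208, -0.004], [-0.001, -0.011, -1.0]]
contact_force: [-0.5, -0.2, -0.3]
gripper_width: -0.005
grasp_force: 0.0
```

step_arm --series "0 0 -0.3 0 0 0 0;0 0 -0.49 0 0 0 0;0 0 -0.49 0 0 0 0;0 0 -0.49 0 0 0 0"

```text
clock: 2.03
tool_pos: [0.4952, 0.3012, 0.0911]
tcp_rot: [[-0.207, 0.978, 0.0], [0.978, 0.207, 0.0], [0.0, 0.0, -1.0]]
contact_force: [0.3, 0.1, -0.7]
gripper_width: -0.001
grasp_force: 0.0
```

step_arm --series "0.01 -0.2 0 0 0 0 0;0.01 -0.33 0 0 0 0 0;0.02 -0.45 0 0 0 0.03 0;0.03 -0.53 0 0 0 0.075 0;0.06 -0.63 0 0 0 0.12 0;0.1 -0.72 0 0 0 0.17 0;0.15 -0.81 0 0 0 0.22 0;0.2 -0.9 0 0 0 0.27 0;0.25 -0.95 0 0 0 0.31 0;0.3 -1 0 0 0 0.34 0;0.3 -1 0 0 0 0.34 0;0.3 -1 0 0 0 0.34 0"

```text
clock: 3.03
tool_pos: [0.5264, 0.2003, 0.092]
tcp_rot: [[-0.794, 0.608, 0.003], [0.608, 0.794, 0.001], [-0.002, 0.002, -1.0]]
contact_force: [0.8, 0.3, 0.1]
gripper_width: -0.001
grasp_force: 0.0
```

```bash
python3 - <<'E'
from cell import bot, imaging
from h import *
t=imaging.capture("top");s=imaging.capture("scene")
f=lambda i:cv2.resize(i,(400,400),interpolation=cv2.INTER_CUBIC)
cv2.imwrite("pics/k1.png",np.hstack([f(t["color"][130:250,140:260]),f(s["color"][130:260,260:390])]))
E
```

```text
(no output)
```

View pics/k1.png

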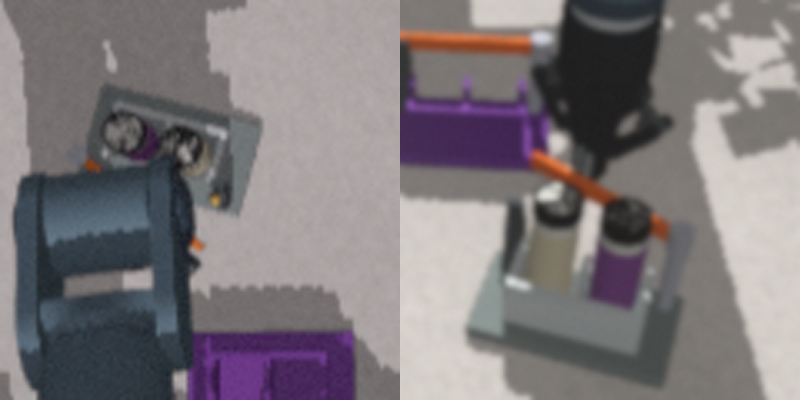

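The bar is following the fingers, with the pivot at (90,163) and the tip at (200,245) in the left crop. I continue slowly to the catch.

step_arm --series "0.06 -0.06 0 0 0 0.04 0;0.12 -0.11 0 0 0 0.08 0;0.18 -0.16 0 0 0 0.12 0;0.21 -0.18 0 0 0 0.14 0;0.24 -0.195 0 0 0 0.155 0;0.27 -0.21 0 0 0 0.17 0;0.27 -0.21 0 0 0 0.17 0;0.27 -0.21 0 0 0 0.17 0"

```text
clock: 3.8
tool_pos: [0.5524, 0.1796, 0.0906]
tcp_rot: [[-0.956, 0.292, 0.001], [0.292, 0.956, 0.0], [-0.001, 0.0, -1.0]]
contact_force: [0.0, 0.1, 0.0]
gripper_width: 0.002
grasp_force: 0.0
```

step_arm --series "0.02 -0.01 0 0 0 0.01 0;0.04 -0.02 0 0 0 0.02 0;0.04 -0.02 0 0 0 0.02 0"

```text
clock: 4.05
tool_pos: [0.5568, 0.1772, 0.0905]
tcp_rot: [[-0.968, 0.25, 0.001], [0.25, 0.968, -0.0], [-0.001, 0.0, -1.0]]
contact_force: [-0.2, -0.3, -0.3]
gripper_width: -0.003
grasp_force: 0.0
```

Not yet at the ball. I push on in small steps.

step_arm --series "0.02 -0.01 0 0 0 0.01 0;0.04 -0.02 0 0 0 0.015 0;0.04 -0.02 0 0 0 0.015 0"

```text
clock: 4.3
tool_pos: [0.5595, 0.1756, 0.0902]
tcp_rot: [[-0.976, 0.22, -0.003], [0.22, 0.976, 0.001], [0.003, 0.0, -1.0]]
contact_force: [-5.3, 2.3, 4.3]
gripper_width: 0.0
grasp_force: 2.6
```

step_arm --series "0.02 -0.01 0 0 0 0.01 0;0.04 -0.02 0 0 0 0.015 0;0.04 -0.02 0 0 0 0.015 0"

```text
clock: 4.55
tool_pos: [0.56, 0.1751, 0.0898]
tcp_rot: [[-0.982, 0.189, -0.013], [0.189, 0.982, 0.003], [0.013, 0.0, -1.0]]
contact_force: [-19.0, 7.4, 12.7]
gripper_width: -0.0
grasp_force: 9.9
```

step_arm --series "0.02 0 0 0 0 0 0;0.03 -0.01 0 0 0 0 0;0.03 -0.01 0 0 0 0 0"

```text
clock: 4.8
tool_pos: [0.5603, 0.175, 0.0896]
tcp_rot: [[-0.982, 0.189, -0.02], [0.189, 0.982, 0.004], [0.02, -0.0, -1.0]]
contact_force: [-27.7, 9.2, 19.9]
gripper_width: -0.001
grasp_force: 15.0
```

The stop is firm at about 29 N. I back off and check that the keeper is home.

step_arm --series "-0.2 0.05 0 0 0 0 0;-0.4 0.1 0 0 0 0 0;-0.4 0.1 0.3 0 0 0 0;-0.4 0.1 0.7 0 0 0 0;-0.6 0.1 1 0 0 0 0;-0.8 0 1 0 0 -0.05 0;-1 0 1 0 0 -0.1 0;-1 0 1 0 0 -0.1 0"

```text
clock: 5.47
tool_pos: [0.4653, 0.1721, 0.1905]
tcp_rot: [[-0.92, 0.392, -0.0], [0.392, 0.92, -0.0], [-0.0, -0.0, -1.0]]
contact_force: [-0.4, 0.1, -0.5]
gripper_width: -0.001
grasp_force: 0.0
```

step_arm --series "-0.3 -0.4 0 0 0 -0.06 40;-0.3 -0.8 0.2 0 0 -0.12 40;-0.3 -1 0.3 0 0 -0.18 40;-0.3 -1 0.3 0 0 -0.2 40;-0.3 -1 0.3 0 0 -0.2 40"

```text
clock: 5.88
tool_pos: [0.4385, 0.0708, 0.2214]
tcp_rot: [[-0.681, 0.732, 0.003], [0.732, 0.681, -0.0], [-0.002, 0.002, -1.0]]
contact_force: [-0.2, -0.6, -0.7]
gripper_width: 0.466
grasp_force: 0.0
```

step_arm --series "0 -0.4 0 0 0 -0.06 40;0 -0.8 0 0 0 -0.12 40;0 -1 0 0 0 -0.18 40;0 -1 0 0 0 -0.2 40;0 -1 0 0 0 -0.2 40"

```text
clock: 6.3
tool_pos: [0.4375, -0.0283, 0.2197]
tcp_rot: [[-0.327, 0.945, -0.001], [0.945, 0.327, 0.0], [0.001, -0.001, -1.0]]
contact_force: [-0.3, 1.0, 0.0]
gripper_width: 0.466
grasp_force: 0.0
```

```bash
python3 - <<'E'
from cell import bot, imaging
from h import *
import pickle
t=imaging.capture("top");s=imaging.capture("scene");w=imaging.capture("wrist")
pickle.dump((t,s,w),open("d2.pkl","wb"))
f=lambda i:cv2.resize(i,(400,300),interpolation=cv2.INTER_CUBIC)
cv2.imwrite("pics/k2.png",np.vstack([np.hstack([f(t["color"][140:230,140:240]),f(s["color"][150:260,260:390])]),np.hstack([f(w["color"]),f(t["color"])])]))
for c in(t,s):
    m=orange(c["color"]);k,l,st,ce=cv2.connectedComponentsWithStats(m)
    print([(st[i].tolist()) for i in range(1,k) if st[i,4]>12])
o=bot.get_obs();print(o["clock"],o["tool_pos"],o["tcp_rot"][:,1])
E
```

```text
[[167, 177, 41, 12, 60], [100, 202, 10, 6, 23], [201, 255, 27, 3, 56], [236, 255, 8, 3, 17]]
[[112, 23, 18, 4, 42], [116, 33, 16, 12, 143], [264, 142, 37, 4, 100]]
6.45 [ 0.4373635  -0.02701036  0.21986483] [ 9.43946863e-01  3.30096898e-01 -5.98521061e-04]
```

View pics/k2.png

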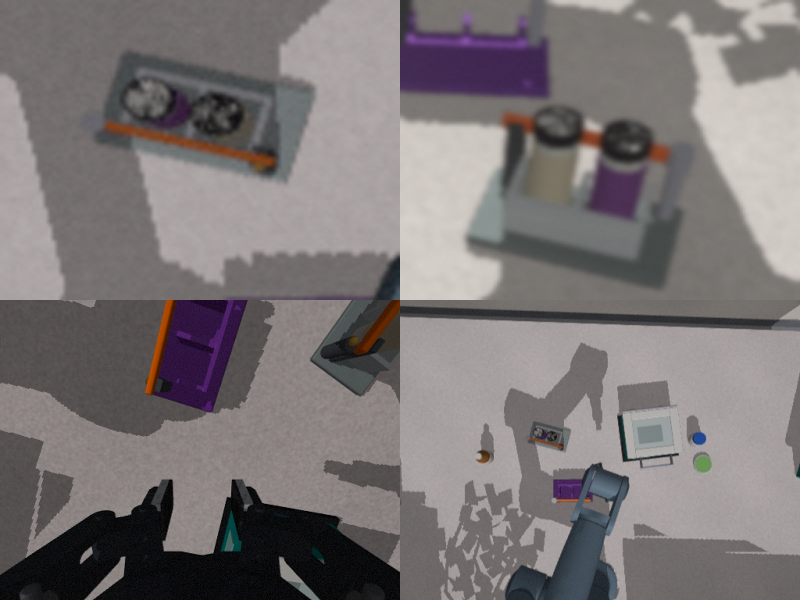

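```bash
python3 - <<'E'
from h import *
import pickle
t,s,w=pickle.load(open("d2.pkl","rb"))
for c,(x0,x1,y0,y1),n in [(t,(164,212,172,194),"top"),(w,(420,512,0,90),"wrist")]:
    m=orange(c["color"]);y,x=np.where(m);k=(x>=x0)&(x<x1)&(y>=y0)&(y<y1)
    P=np.array([onz(c,(a,b),.098) for a,b in zip(x[k],y[k])])[:,:2]
    vx,vy,cx,cy=cv2.fitLine(P.astype(np.float32),cv2.DIST_HUBER,0,.01,.01).ravel()
    print(n,k.sum(),"psi+th-ish",np.arctan(-vx/vy),(cx,cy),P.min(0),P.max(0))
# base edges by grey-colour fit in top: back edge/right edge corners from picture
f=lambda u,v:onz(t,(140+u/4,140+v/3.333),.012)
c=[f(125,52),f(314,86),f(287,183),f(97,140)]
for i in range(4):
    v=c[(i+1)%4]-c[i];print(np.linalg.norm(v),np.arctan2(v[1],v[0]))
ctr=sum(c)/4;print("centre",ctr)
g=lambda u,v:onz(w,(u*1.28,(v-300)*1.28),.012)
a,b=g(310,361),g(364,395);print(a,b,np.linalg.norm(a-b),np.arctan2(*(b-a)[1::-1]))
cv2.imwrite("pics/w2c.png",cv2.resize(w["color"][0:140,372:512],(600,600),interpolation=cv2.INTER_CUBIC))
E
```

```text
top 60 psi+th-ish -0.22933838 (np.float32(0.57880324), np.float32(0.1970988)) [0.56353643 0.13436406] [0.59441864 0.25955406]Traceback (most recent call last):
  File "<stdin>", line 6, in <module>
IndexError: too many indices for array: array is 1-dimensional, but 2 were indexed
```

```bash
sed -i 's/(3,170,110)/(2,150,60)/' h.py; python3 - <<'E'
from h import *
import pickle
t,s,w=pickle.load(open("d2.pkl","rb"))
cv2.imwrite("pics/w2c.png",cv2.resize(w["color"][0:140,372:512],(600,600),interpolation=cv2.INTER_CUBIC))
for c,(x0,x1,y0,y1),n in [(t,(164,212,172,194),"top"),(w,(420,512,0,90),"wrist")]:
    m=orange(c["color"]);y,x=np.where(m);k=(x>=x0)&(x<x1)&(y>=y0)&(y<y1)
    P=np.array([onz(c,(a,b),.098) for a,b in zip(x[k],y[k])]).reshape(-1,3)[:,:2]
    vx,vy,cx,cy=cv2.fitLine(P.astype(np.float32),cv2.DIST_HUBER,0,.01,.01).ravel()
    print(n,k.sum(),"psi+th-ish",np.arctan(-vx/vy),(cx,cy),P.min(0),P.max(0))
f=lambda u,v:onz(t,(140+u/4,140+v/3.333),.012)
c=[f(125,52),f(314,86),f(287,183),f(97,140)]
for i in range(4):
    v=c[(i+1)%4]-c[i];print(np.linalg.norm(v),np.arctan2(v[1],v[0]))
g=lambda u,v:onz(w,(u*1.28,(v-300)*1.28),.012)
a,b=g(310,361),g(364,395);print(a,b,np.linalg.norm(a-b),np.arctan2(*(b-a)[1::-1]))
E
```

```text
top 85 psi+th-ish -0.22570261 (np.float32(0.5776871), np.float32(0.19288807)) [0.56071255 0.13126609] [0.59441864 0.25955406]
wrist 1268 psi+th-ish -0.23967728 (np.float32(0.5677845), np.float32(0.15526617)) [0.5550801  0.12564209] [0.57942021 0.18378605]
0.16048750449218654 -1.7531019244216997
0.09924690786448906 2.950261338221917
0.16275352864803724 1.335712480640188
0.09070450928252079 -0.2146708370882322
[0.54955946 0.12512786 0.012     ] [0.64674971 0.10915609 0.012     ] 0.09849386844688231 -0.16287922167098
```

View pics/w2c.png

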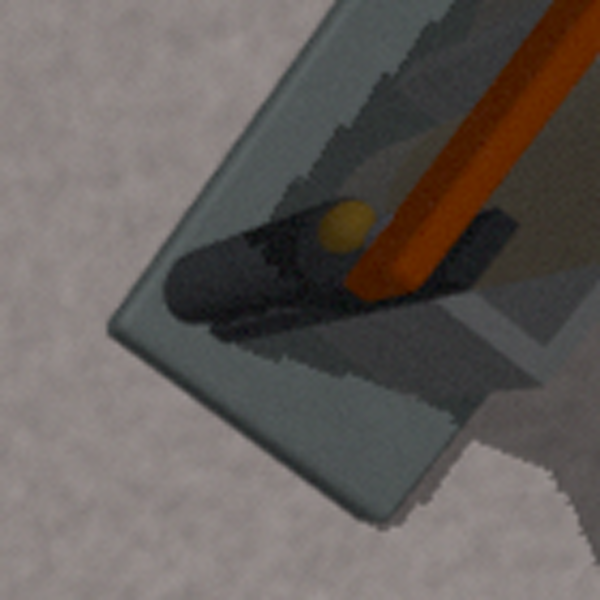

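The orange bar lies behind the amber ball at (347,226), against the stop tab, so the keeper is home. The fitted bar angle of about -0.235 agrees with the rack yaw estimates. Now the lid: I hover past the bar so the wrist camera sees it.

step_arm --series "0.2 -0.4 0 0 0 -0.05 40;0.4 -0.8 0 0 0 -0.095 40;0.6 -1 0 0 0 -0.095 40;0.6 -1 0 0 0 -0.095 40"

```text
clock: 6.78
tool_pos: [0.5, -0.1309, 0.22]
tcp_rot: [[-0.133, 0.991, 0.001], [0.991, 0.133, -0.001], [-0.001, 0.001, -1.0]]
contact_force: [0.4, -0.5, 0.6]
gripper_width: 0.47
grasp_force: 0.0
```

step_arm --series "0 -0.4 0.1 0 0 0 40;0 -0.8 0.2 0 0 0 40;0 -1 0.2 0 0 0 40;0 -1 0.2 0 0 0 40"

```text
clock: 7.12
tool_pos: [0.4978, -0.2302, 0.2409]
tcp_rot: [[-0.133, 0.991, 0.001], [0.991, 0.133, -0.002], [-0.002, 0.001, -1.0]]
contact_force: [-0.4, -0.5, -0.1]
gripper_width: 0.468
grasp_force: 0.0
```

step_arm --series "0 -0.4 0.1 0 0 0 40;0 -0.8 0.2 0 0 0 40;0 -1 0.2 0 0 0 40;0 -1 0.2 0 0 0 40;0 -1 0.2 0 0 0 40"

```text
clock: 7.53
tool_pos: [0.4975, -0.3266, 0.2596]
tcp_rot: [[-0.135, 0.991, -0.001], [0.991, 0.135, 0.002], [0.002, -0.001, -1.0]]
contact_force: [-0.5, 0.8, 0.1]
gripper_width: 0.468
grasp_force: 0.0
```

```bash
python3 - <<'E'
from cell import bot, imaging
from h import *
import pickle
w=imaging.capture("wrist");pickle.dump(w,open("w3.pkl","wb"));cv2.imwrite("pics/w3.png",w["color"])
o=bot.get_obs();print(o["clock"],o["tool_pos"],o["tcp_rot"][:,1],o["gripper_width"])
for X in [(.4885,-.181,.118),(.5057,-.305,.118)]: print(proj(w,np.array(X)))
E
```

```text
7.5833 [ 0.49749931 -0.32584582  0.25942291] [ 9.90758155e-01  1.35637652e-01 -8.39488177e-04] 0.46559643412109647
[269.03504015  20.66184389]
[268.08737114 165.10019462]
```

View pics/w3.png

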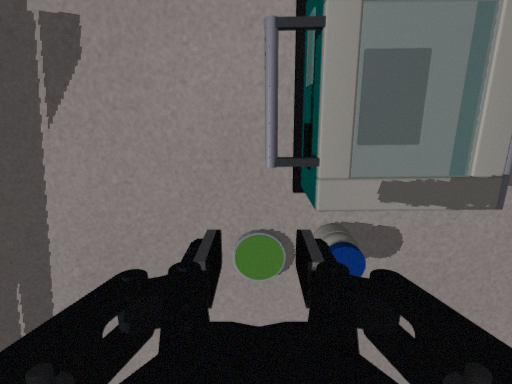

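The wrist view shows the bar running from (271,20) to (271.5,163). The predicted columns were 268 to 269, so its x is 2 to 3 mm larger than the estimate.

```bash
python3 - <<'E'
from h import *
import pickle
w=pickle.load(open("w3.pkl","rb"));d=pickle.load(open("d0.pkl","rb"));t,s=d["top"],d["scene"]
L=tri((t,(308.7,215.3)),(s,(181.3,159)),(w,(271,20)));R=tri((t,(349.3,210.9)),(s,(134.4,159.8)),(w,(271.5,163)));print(L,R)
print(tri((t,(308.7,215.3)),(w,(271,20))),tri((t,(349.3,210.9)),(w,(271.5,163))))
l,r=onz(w,(271,20),.118),onz(w,(271.5,163),.118);v=l-r;print(l,r,(l+r)/2,np.degrees(np.arctan2(v[1],v[0])))
# lid edge lines (z=.124): front edge & side edge
a,b=onz(w,(321,205),.118),onz(w,(503,209),.118);v=b-a;print(a,b,np.linalg.norm(v),np.degrees(np.arctan2(v[1],v[0])))
E
```

```text
(array([ 0.48931374, -0.17995173,  0.11477795]), np.float64(0.001577166080995885)) (array([ 0.50755788, -0.30481354,  0.11558343]), np.float64(0.0023222252058033724))
(array([ 0.48929601, -0.18066622,  0.11929978]), np.float64(0.000801170914087927)) (array([ 0.50540956, -0.29627537,  0.15641157]), np.float64(0.0007279268197815408))
[ 0.49009871 -0.18027255  0.118     ] [ 0.5086961 -0.3025106  0.118    ] [ 0.4993974  -0.24139158  0.118     ] 98.65068617445597
[ 0.56472725 -0.33816237  0.118     ] [ 0.74925246 -0.3174151   0.118     ] 0.18568792479951124 6.415163703758327
```

step_arm --series "0.02 0.4 0 0 0 0 40;0.02 0.8 0 0 0 0 40;0.02 0.84 -0.2 0 0 0 40;0.02 0.84 -0.6 0 0 0 40;0.02 0.84 -0.9 0 0 0 40;0.02 0.84 -1 0 0 0 40;0.02 0.84 -1 0 0 0 40"

```text
clock: 8.17
tool_pos: [0.4975, -0.2405, 0.1568]
tcp_rot: [[-0.136, 0.991, -0.006], [0.991, 0.136, 0.005], [0.005, -0.005, -1.0]]
contact_force: [-0.1, 0.0, -0.1]
gripper_width: 0.464
grasp_force: 0.0
```

step_arm --series "0 0 -0.2 0 0 0 40;0 0 -0.4 0 0 0 40;0 0 -0.52 0 0 0 40;0 0 -0.52 0 0 0 40;0 0 -0.52 0 0 0 40"

```text
clock: 8.58
tool_pos: [0.4998, -0.2437, 0.1092]
tcp_rot: [[-0.134, 0.991, 0.001], [0.991, 0.134, -0.0], [-0.0, 0.001, -1.0]]
contact_force: [0.6, -0.5, -0.0]
gripper_width: 0.465
grasp_force: 0.0
```

step_arm --series "0 0 -0.02 0 0 0 14;0 0 -0.02 0 0 0 14;0 0 -0.02 0 0 0 14;0 0 -0.02 0 0 0 14;0 0 -0.02 0 0 0 0;0 0 -0.02 0 0 0 0;0 0 -0.02 0 0 0 0;0 0 -0.02 0 0 0 0"

```text
clock: 9.25
tool_pos: [0.498, -0.2444, 0.1067]
tcp_rot: [[-0.134, 0.991, -0.004], [0.991, 0.134, -0.001], [-0.001, -0.004, -1.0]]
contact_force: [-7.9, -2.5, 3.2]
gripper_width: 0.117
grasp_force: 58.4
```

step_arm --series "0 0 0.1 0 0 0 0;0.01 0 0.2 0 0 0 0;0.02 0 0.3 0 0 0 0;0.04 0.005 0.4 0 0 0 0;0.06 0.01 0.5 0 0 0 0;0.08 0.01 0.59 0 0 0 0;0.11 0.015 0.69 0 0 0 0;0.145 0.02 0.78 0 0 0 0;0.19 0.025 0.89 0 0 0 0;0.24 0.03 1 0 0 0 0;0.24 0.03 1 0 0 0 0;0.24 0.03 1 0 0 0 0"

```text
clock: 10.25
tool_pos: [0.5197, -0.2412, 0.2066]
tcp_rot: [[-0.134, 0.991, -0.011], [0.991, 0.134, -0.0], [0.001, -0.011, -1.0]]
contact_force: [-18.0, -1.8, 5.1]
gripper_width: 0.117
grasp_force: 58.7
```

step_arm --series "0.02 0.005 0.07 0 0 0 0;0.05 0.01 0.14 0 0 0 0;0.1 0.015 0.225 0 0 0 0;0.155 0.025 0.308 0 0 0 0;0.215 0.03 0.388 0 0 0 0;0.275 0.04 0.465 0 0 0 0;0.345 0.05 0.54 0 0 0 0;0.41 0.06 0.611 0 0 0 0;0.485 0.07 0.68 0 0 0 0;0.557 0.08 0.747 0 0 0 0;0.557 0.08 0.747 0 0 0 0;0.557 0.08 0.747 0 0 0 0"

```text
clock: 11.25
tool_pos: [0.5773, -0.2329, 0.2851]
tcp_rot: [[-0.134, 0.991, -0.005], [0.991, 0.134, -0.001], [-0.001, -0.005, -1.0]]
contact_force: [-17.9, 2.6, 15.8]
gripper_width: 0.114
grasp_force: 59.8
```

```bash
python3 - <<'E'
from cell import bot, imaging
from h import *
import pickle
t=imaging.capture("top");s=imaging.capture("scene");pickle.dump((t,s),open("d4.pkl","wb"))
f=lambda i:cv2.resize(i,(400,300),interpolation=cv2.INTER_CUBIC)
cv2.imwrite("pics/l4.png",np.vstack([np.hstack([f(s["color"]),f(t["color"])]),np.hstack([f(s["color"][80:260,60:220]),f(s["color"][150:260,260:390])])]))
o=bot.get_obs();print(o["clock"],o["tool_pos"],o["tcp_rot"][:,2],o["contact_force"],o["moment"],o["gripper_width"],np.abs(o["dq"]).max())
E
```

```text
11.35 [ 0.57697002 -0.2329428   0.28481781] [-0.00537483 -0.00112613 -0.99998492] [-18.03711574   2.42752747  14.6588346 ] [0.41653812 2.96569056 0.16134451] 0.11218701675126816 0.0032579050289091417
```

View pics/l4.png

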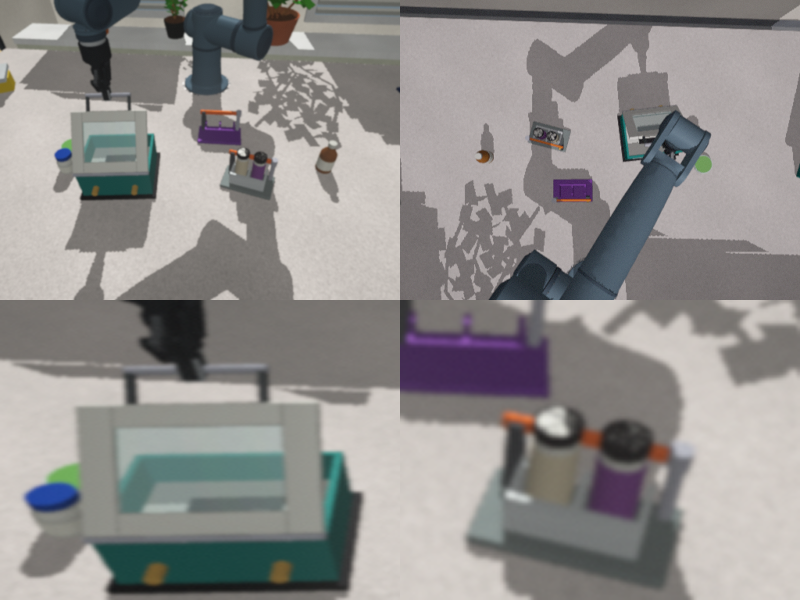

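The lid is up with the bar in the fingers, the tubes are standing and the keeper is home. The load points radially outward, so my command sits a few mm inside the arc. I relieve it, then measure the angle.

step_arm --series "-0.015 0 0.01 0 0 0 0;-0.03 0 0.02 0 0 0 0;-0.03 0 0.02 0 0 0 0;-0.03 0 0.02 0 0 0 0"

```text
clock: 11.68
tool_pos: [0.5753, -0.2331, 0.2836]
tcp_rot: [[-0.133, 0.991, -0.002], [0.991, 0.133, -0.001], [-0.001, -0.002, -1.0]]
contact_force: [-5.8, -1.7, 2.8]
gripper_width: 0.117
grasp_force: 59.3
```

```bash
python3 - <<'E'
from cell import bot, imaging
from h import *
import pickle
s=imaging.capture("scene");t=imaging.capture("top")
pickle.dump((t,s),open("d5.pkl","wb"))
o=bot.get_obs();p=o["tool_pos"];print(o["clock"],p,o["contact_force"])
cv2.imwrite("pics/l5.png",np.hstack([cv2.resize(s["color"][105:255,85:217-12],(440,550),interpolation=cv2.INTER_CUBIC)]))
E
```

```text
11.7833 [ 0.57534947 -0.23309611  0.28358574] [-5.90252861 -1.81745738  3.05370776]
```

View pics/l5.png

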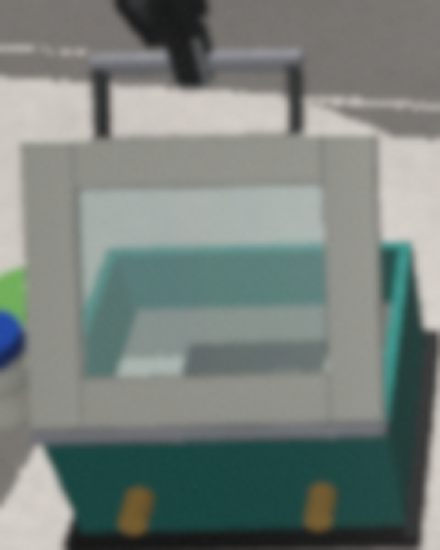

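```bash
python3 - <<'E'
from h import *
import pickle
t,s=pickle.load(open("d5.pkl","rb"));s0=pickle.load(open("d0.pkl","rb"))["scene"]
cx=np.array([.991,.131,0])
def onplane(c,p,P):
    o,d=ray(c,p);return o+d*((np.array(P)-o)@cx)/(d@cx)
for n,c,ps,P in [("shut",s0,[(181.3,159),(134.4,159.8)],(.499,-.242,0)),("open",s,[(166.8,120.5),(110.4,121.9)],(.5753,-.233,0))]:
    print(n,[onplane(c,p,P).round(4) for p in ps])
# bar on the 229 mm circle about the hinge (hinge from shut bar); ray of mid-bar
for bx in (.497,.499,.501):
    H=np.array([bx,-.242,.116])+.229*cx
    o,d=ray(s,(138.6,121.2)); A=(o-H)@cx;B=d@cx;C=o[2]-.116;D=d[2]
    r=np.roots([B*B+D*D,2*(A*B+C*D),A*A+C*C-.229**2]);r=r[np.isreal(r)].real
    print(bx,H.round(3),"tool angle by x",np.degrees(np.arccos(((H-np.array([.5753,-.233,0]))@cx)/.229))-.5,"by ray",[np.degrees(np.arctan2(C+k*D,-(A+k*B))).round(2)-.5 for k in r])
# hinge position from back lid edge in the shut scene view, z .116..124
for z in(.118,.124): print("lid back edge",[((onz(s0,p,z)-np.array([.726,-.212,0]))@cx).round(4) for p in [(95,223),(199,223)]])
print("rise", .2836-.1067,np.degrees(np.arcsin((.2836-.1067+.002)/.229))-.5)
E
```

```text
shut [array([ 0.4906, -0.1786,  0.1155]), array([ 0.5075, -0.3061,  0.1151])]
open [array([ 0.5666, -0.167 ,  0.2889]), array([ 0.5834, -0.2946,  0.2875])]
0.497 [ 0.724 -0.212  0.116] tool angle by x 48.56143472267239 by ray [np.float64(47.45), np.float64(65.73)]
0.499 [ 0.726 -0.212  0.116] tool angle by x 47.90166776932847 by ray [np.float64(49.34), np.float64(63.83)]
0.501 [ 0.728 -0.212  0.116] tool angle by x 47.23508561312603 by ray [np.float64(51.95), np.float64(61.23)]
lid back edge [np.float64(0.0023), np.float64(0.0061)]
lid back edge [np.float64(0.0077), np.float64(0.0114)]
rise 0.1769 50.8726620630048
```

The chord between the shut and raised bar positions is 193.6 mm on a 229 mm radius, which gives 50.0 degrees. The bar's rise gives 50.9 by the tool and 49.3 by camera. The grip is 59 N and the residual force about 7 N. Handing in.

step_arm --series "0 0 0 0 0 0 0;0 0 0 0 0 0 0;0 0 0 0 0 0 0"

```text
clock: 12.03
tool_pos: [0.5754, -0.2331, 0.2836]
tcp_rot: [[-0.133, 0.991, -0.002], [0.991, 0.133, -0.001], [-0.001, -0.002, -1.0]]
contact_force: [-5.9, -0.9, 2.6]
gripper_width: 0.112
grasp_force: 59.3
```

```bash
python3 -c "
from cell import bot,close_job
o=bot.get_obs();print(o['tool_pos'],o['contact_force'],abs(o['dq']).max());print(close_job())"
```

```text
[ 0.5753846  -0.23311676  0.28361294] [-5.86390996 -0.87343925  2.59636691] 0.0010757421945675875
the job is handed in; nothing more can be done
None
```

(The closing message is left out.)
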